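# Start a cell count on the five-key counter

### The job

A new smear count is starting at the microscope. On the cell counter, tap the wide clear bar to zero it, then enter the first three cells as they were called out: the far-left key, then the far-right key, then the middle key (left and right as seen from the robot's side, where the keys are). Tap each lightly with the fingertips and let it spring back before the next, press neither of the other two keys, and do not shift or lift the counter or disturb the things around it.

Things in the scene. Friction and masses are not known exactly. Their poses are not given: they have to be found in the camera images.
- counter: off-white bench cell counter, 190 (x) by 250 (y) mm, 1.3 kg, loose on rubber feet. Origin under its centre; its front (-x) faces the robot, left is its +y end. Flat deck 36 mm high over the front 125 mm, then a sloped display face up to 78 mm at the back. Five round black keys in a row along y, 44 mm apart, 55 mm ahead of centre; a wide black clear bar 49 mm behind the row
- clear_bar_top (a point): centre of the flat top of the clear bar (64 mm wide along y, 16 mm along x, in the middle between key row and display), 50 mm above the bench when up (14 mm proud of the deck), 40 mm when fully down; moves with it
- clear_bar (a joint): travel of the clear bar in m: 0 is up, 0.010 is the hard stop. It counts when pressed past 0.004. A spring always returns it: about 1.5 N starts it, 4 N at 0.004, 7.5 N at 0.010
- key_1_top (a point): centre of the flat top of the far-left count key (20 mm round), 50 mm above the bench when up (14 mm proud of the deck), 40 mm when fully down; moves with it
- key_1 (a joint): travel of the far-left count key in m: 0 is up, 0.010 is the hard stop. It counts when pressed past 0.004. A spring always returns it: about 1.5 N starts it, 4 N at 0.004, 7.5 N at 0.010
- key_2_top (a point): centre of the flat top of the second key from the left (20 mm round; not to be pressed), 50 mm above the bench when up (14 mm proud of the deck), 40 mm when fully down; moves with it
- key_2 (a joint): travel of the second key from the left in m: 0 is up, 0.010 is the hard stop. It counts when pressed past 0.004. A spring always returns it: about 1.5 N starts it, 4 N at 0.004, 7.5 N at 0.010
- key_3_top (a point): centre of the flat top of the middle count key (20 mm round), 50 mm above the bench when up (14 mm proud of the deck), 40 mm when fully down; moves with it
- key_3 (a joint): travel of the middle count key in m: 0 is up, 0.010 is the hard stop. It counts when pressed past 0.004. A spring always returns it: about 1.5 N starts it, 4 N at 0.004, 7.5 N at 0.010
- key_4_top (a point): centre of the flat top of the fourth key from the left (20 mm round; not to be pressed), 50 mm above the bench when up (14 mm proud of the deck), 40 mm when fully down; moves with it
- key_4 (a joint): travel of the fourth key from the left in m: 0 is up, 0.010 is the hard stop. It counts when pressed past 0.004. A spring always returns it: about 1.5 N starts it, 4 N at 0.004, 7.5 N at 0.010
- key_5_top (a point): centre of the flat top of the far-right count key (20 mm round), 50 mm above the bench when up (14 mm proud of the deck), 40 mm when fully down; moves with it
- key_5 (a joint): travel of the far-right count key in m: 0 is up, 0.010 is the hard stop. It counts when pressed past 0.004. A spring always returns it: about 1.5 N starts it, 4 N at 0.004, 7.5 N at 0.010
- oil_bottle: bystander: amber dropper bottle, 28 mm diameter, 68 mm tall, standing left of the counter; origin under its centre
- slide_box: bystander: grey slide box with clear lid, 84 x 60 x 35 mm, right of the counter; origin under its centre
- petri_dish: bystander: closed petri dish, 91 mm diameter, 16 mm high, behind the counter; origin under its centre
- forceps: bystander: steel forceps lying flat, 140 mm long (along its x), 10 mm high, in front of the counter; origin under its centre

How it is judged:
By the outcome, as a careful person would: the job done as asked, in the order asked, and still so for the second after the job is handed in, with the robot touching nothing.
It also fails if it takes over 51 s, if anything falls off the work surface, if the arm or the gripper's body presses on something with over 40 N, if the wrist force passes 120 N, or if a joint passes its speed limit or range.

### The arm

A 6-joint arm with a two-finger parallel gripper is mounted at the origin on the work surface. World frame = base frame: x ahead of the robot, y to its left, z up, the work surface at z = 0. Lengths are in mm, angles in rad, forces in N, time in s.
With the tool pointing down it reaches from about 350 to 975 mm from the base axis. Payload 7.1 kg.
Tool frame: the origin (TCP) lies midway between the tips of the shut fingers; the grasp point (between the pads) lies 19 mm behind it; z points along the fingers, y is the line along which they close (so a half turn about z gives the same grasp; the last joint's range is limited). The gripper opens to 88 mm and grips with 3 to 60 N. Pads are 20 mm wide; open, the fingers measure 115 mm over their backs; the gripper's body (75 mm by 178 mm) begins 61 mm behind the grasp point.
Start: joints at [-1.199, 0.423, 1.63, -0, 1.089, -0.019], TCP at [238.096, -577.854, 222.675] pointing down, gripper open.
Joint ranges: [-3, 3], [-0.9, 2.11], [0.09, 2.58], [-1.31, 4.45], [0.11, 2.69], [-2.54, 2.54]. Speed limits (rad/s): [2.39, 2.39, 3.01, 3.14, 3.14, 3.14].

### API

Orientations are given as a rotation vector (axis times angle).
In Python, from workcell import ctrl gives the robot as it stands.
- The arm moves only by the shell command python3 -m inch 'ROWS' [OPENING]. ROWS is JSON, a list of rows, each an object with "xyz": the shift along the tool's x, y, z in mm, a list of three; "rot": the turn, a rotation vector about the tool's x, y, z in rad, a list of three. In form: [{"xyz": [dx, dy, dz], "rot": [ax, ay, az]}, ...]. A call has 1 to 12 rows; each row is the pose to reach, as a shift and turn from the pose commanded when the call began, along the tool's axes at that moment; what a row does not reach only later rows make up. A row lasts 1/12 s, in which the tool goes at most 41.7 mm and 7.16 degrees, less where a joint would pass 70% of its speed; a pose out of reach is approached as far as the arm can. A call with a gripper value outside its range is refused whole. OPENING is the closure in counts, from 0 (fully open) to 255 (shut), set as the call begins (- or left out, the last holds). The fingers move at their own pace and stop on an object; the grip force is fixed at half the most. Time passes only in rows, so rows that repeat a pose let the fingers close. It gives the time, the measured TCP pose, the force, the opening and the grip force at its end, in the units of the state.
- ctrl.get_obs(): the state, without advancing time (a new reading comes with each control period).
- ctrl.get_image(name): name is "scene" or "top"; returns the picture (480x640x3 uint8, red, green, blue); there is no depth.
- ctrl.camera_model(name): a dict with "fx", "fy", "cx", "cy" (pixels), "position" and "attitude" of the camera in the world. Camera axes: x right, y up, looking along -z (the intrinsics and any distortion apply to the point x, -y, -z); pixel columns grow to the right and rows downward; lengths in mm; the calibration is good to about 2 mm. A picture is of the moment at which its call begins. camera_model takes no time and is no camera call.
- ctrl.close_job(): hands the job in; it is judged then, once.
The state is a dict: "t": time; "qpos": joint angles; "qvel": joint speeds; "joint_torque": joint torques, N m; "ee_pos": TCP position; "orientation": TCP orientation; "ft_force": force on the tool from outside, world axes, zero at the start; "moment": the same for the moment, N m; "width": finger opening in mm; "grasp_force": force on a finger pad.
Only numpy, scipy, OpenCV 4.12 (cv2) and the standard library are available. Lean on these libraries where they do the work, as an engineer would, in place of code of your own. Each camera call takes 0.05 s, during which the arm holds its last target. There are 200 camera calls.

## Working session

There is one attempt and no reset: what is moved stays moved. The work goes in short steps, Python scripts to look and compute and a shell command to move; the robot and the scene stay as the last step left them, time stands still between calls to the robot, and variables do not carry over. Pictures are saved under pics/ and viewed, at most 10 in all, crops included, and the job is handed in when it is done.

```bash
mkdir -p pics
python3 - <<'E'
from workcell import ctrl
import cv2
for n in("scene","top"):
    cv2.imwrite(f"pics/{n}0.png",ctrl.get_image(n)[:,:,::-1]); print(n,ctrl.camera_model(n))
o=ctrl.get_obs(); print(o["t"],o["ee_pos"],o["orientation"],o["width"])
E
```

```text
scene {'fx': 579.2061973407137, 'fy': 579.2061973407137, 'cx': 313.2647991477037, 'cy': 240.14502816982284, 'position': array([1311.44469551,  250.61529645,  704.16952469]), 'attitude': array([0.56981155, 0.79454922, 1.75934439])}
top {'fx': 545.3656449055198, 'fy': 545.3656449055198, 'cx': 319.45885443084256, 'cy': 235.26707157884925, 'position': array([ 507.84259558,   44.80766309, 1047.29154512]), 'attitude': array([ 0.0506361 , -0.1100869 , -1.56953679])}
0.1 [ 237.92085061 -577.40959865  221.98264242] [-3.08049226e+00 -6.09681652e-01  4.02678782e-04] 87.5181229205252
```

View pics/top0.png

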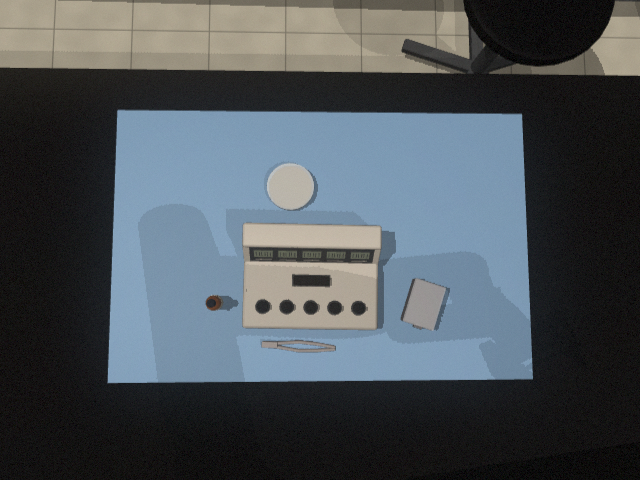

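View pics/scene0.png

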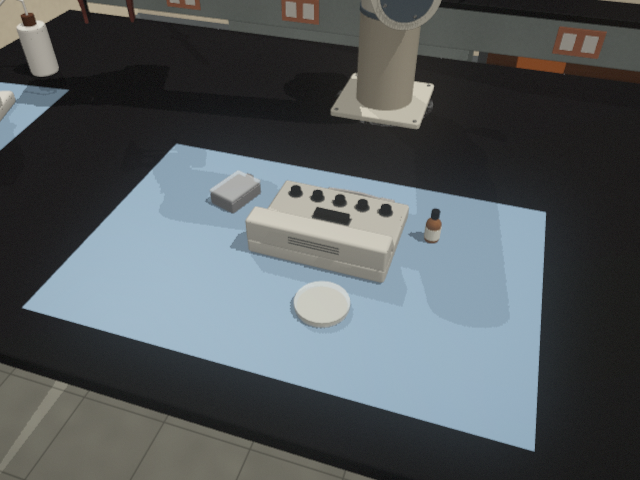

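The top view shows the counter near the middle, with the five keys at about (262..359, 307), the bar at (311, 281), the bottle at (213, 303), the box at (425, 304), the dish at (291, 187) and the forceps at (298, 346). In the scene view the keys run from (296, 190) on the far right to (386, 210) on the far left.

```bash
cat > h.py <<'E'
from workcell import ctrl
import numpy as np, cv2
from scipy.spatial.transform import Rotation as R
def ray(n,uv):
    m=ctrl.camera_model(n); d=R.from_rotvec(m["attitude"]).apply([(uv[0]-m["cx"])/m["fx"],-(uv[1]-m["cy"])/m["fy"],-1]); return m["position"],d
def plane(n,uv,z):
    p,d=ray(n,uv); return p+d*(z-p[2])/d[2]
def blobs(img,roi,thr,lo,hi):
    x0,y0,x1,y1=roi; g=(img[y0:y1,x0:x1].max(2)<thr).astype(np.uint8)
    n,_,s,c=cv2.connectedComponentsWithStats(g)
    return [(c[i]+[x0,y0],s[i][2:]) for i in range(1,n) if lo<s[i][4]<hi]
def tri(a,b):
    (p,d),(q,e)=ray("top",a),ray("scene",b); t=np.linalg.lstsq(np.c_[d,-e],q-p,rcond=None)[0]
    return (p+d*t[0]+q+e*t[1])/2, np.linalg.norm(p+d*t[0]-q-e*t[1])
E
python3 - <<'E'
from h import *
t=cv2.imread("pics/top0.png");s=cv2.imread("pics/scene0.png")
T=sorted(blobs(t,(247,270,375,320),70,40,1000),key=lambda b:b[0][0])
S=sorted(blobs(s,(285,180,396,225),60,25,1000),key=lambda b:-b[0][0])
for b in T: print("T",b[0].round(1),b[1],plane("top",b[0],47).round(1))
for b in S: print("S",b[0].round(1),b[1],plane("scene",b[0],45).round(1))
if len(T)==len(S)==6:
    T5=[b for b in T if b[1][0]<30];S5=[b for b in S if b[1][0]<30]
    for a,b in zip(T5,S5):
        p,e=tri(a[0],b[0]);print(p.round(1),e.round(1))
o=ctrl.get_obs();print(R.from_rotvec(o["orientation"]).as_matrix().round(4))
E
```

```text
T [262.3 306. ] [ 14  13 147] [481.4 110.9  47. ]
T [286.4 306.3] [ 14  14 146] [480.7  67.2  47. ]
T [310.2 306.9] [ 14  13 145] [479.5  23.9  47. ]
T [310.8 280.1] [ 37  11 396] [528.2  22.8  47. ]
T [334.2 307.1] [ 14  13 145] [479.  -19.8  47. ]
T [358.  307.7] [ 15  14 146] [477.9 -63.3  47. ]
S [389.1 180.7] [17  4 35] [395.  100.7  45. ]
S [385.  209.6] [ 12  12 108] [485.2 113.3  45. ]
S [361.8 204.9] [ 12  11 100] [484.9  69.6  45. ]
S [339.1 200.2] [12 11 99] [484.2  25.8  45. ]
S [331.5 215.4] [ 36  16 349] [531.6  25.5  45. ]
S [316.9 195.4] [12 11 98] [482.9 -18.   45. ]
S [295.1 190.9] [11 11 94] [482.3 -61.7  45. ]
[[ 9.246e-01  3.809e-01 -5.000e-04]
 [ 3.809e-01 -9.246e-01  1.300e-03]
 [ 0.000e+00 -1.400e-03 -1.000e+00]]
```

```bash
python3 -m inch '[{"xyz":[42,-37,8],"rot":[0,0,0.033]},{"xyz":[83,-74,17],"rot":[0,0,0.065]},{"xyz":[125,-111,26],"rot":[0,0,0.098]},{"xyz":[166,-148,34],"rot":[0,0,0.13]},{"xyz":[208,-186,43],"rot":[0,0,0.163]},{"xyz":[250,-223,52],"rot":[0,0,0.195]},{"xyz":[291,-260,60],"rot":[0,0,0.228]},{"xyz":[333,-297,69],"rot":[0,0,0.26]},{"xyz":[374,-334,77],"rot":[0,0,0.293]},{"xyz":[416,-371,86],"rot":[0,0,0.326]},{"xyz":[458,-408,94],"rot":[0,0,0.358]},{"xyz":[499,-445,103],"rot":[0,0,0.391]}]' 255
```

```text
t: 1.1
ee_pos: [454.1, -131.3, 146.3]
orientation: [-3.142, 0.003, 0.0]
ft_force: [0.7, -0.5, -0.5]
width: 11.3
grasp_force: 0.0
```

```bash
python3 -m inch '[{"xyz":[20,-40,5],"rot":[0,0,0]},{"xyz":[40,-80,10],"rot":[0,0,0]},{"xyz":[60,-115,20],"rot":[0,0,0]},{"xyz":[70,-140,30],"rot":[0,0,0]},{"xyz":[70,-140,30],"rot":[0,0,0]},{"xyz":[70,-140,30],"rot":[0,0,0]},{"xyz":[70,-140,30],"rot":[0,0,0]}]' 255
```

```text
t: 1.68
ee_pos: [523.2, 6.7, 116.3]
orientation: [3.141, 0.001, -0.002]
ft_force: [0.2, 0.3, 0.4]
width: 0.2
grasp_force: 0.0
```

```bash
python3 -m inch '[{"xyz":[3,-8,20],"rot":[0,0,0]},{"xyz":[7,-17,40],"rot":[0,0,0]},{"xyz":[7,-17,54],"rot":[0,0,0]},{"xyz":[7,-17,54],"rot":[0,0,0]},{"xyz":[7,-17,54],"rot":[0,0,0]},{"xyz":[7,-17,54],"rot":[0,0,0]}]'
python3 - <<'E'
from h import *
im=ctrl.get_image("scene")[130:260,240:440,::-1]
cv2.imwrite("pics/s1.png",cv2.resize(im,None,fx=4,fy=4,interpolation=cv2.INTER_CUBIC)); print(ctrl.get_obs()["ee_pos"])
E
```

```text
t: 2.18
ee_pos: [531.0, 22.7, 63.5]
orientation: [3.142, -0.003, 0.001]
ft_force: [-0.4, 0.6, 0.6]
width: 0.2
grasp_force: 0.0
[531.33397806  22.90251144  63.71994647]
```

View pics/s1.png

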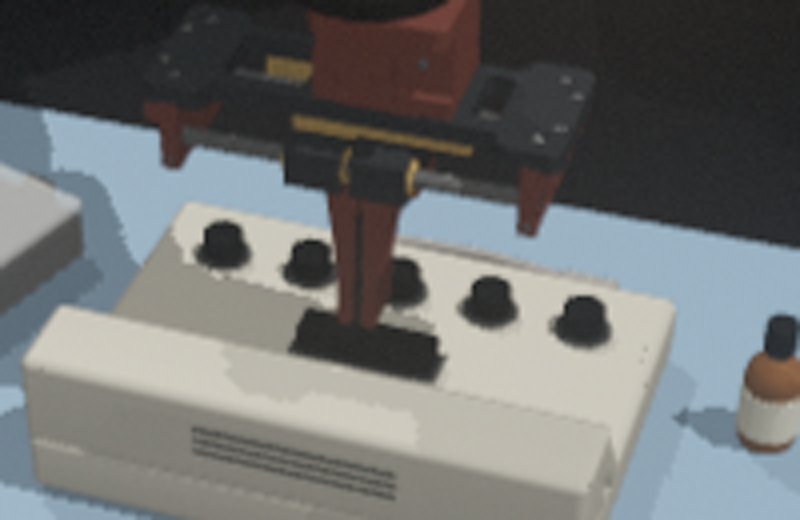

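The fingertips, at about (360, 320) in the crop, hang over the bar near its centre. I'll press to about z = 43.

```bash
python3 -m inch '[{"xyz":[0,0,9],"rot":[0,0,0]},{"xyz":[0,0,12],"rot":[0,0,0]},{"xyz":[0,0,14],"rot":[0,0,0]},{"xyz":[0,0,16],"rot":[0,0,0]},{"xyz":[0,0,18],"rot":[0,0,0]},{"xyz":[0,0,19.5],"rot":[0,0,0]},{"xyz":[0,0,20.5],"rot":[0,0,0]},{"xyz":[0,0,20.5],"rot":[0,0,0]},{"xyz":[0,0,20.5],"rot":[0,0,0]}]'
```

```text
t: 2.98
ee_pos: [530.9, 23.5, 42.3]
orientation: [3.141, 0.0, 0.0]
ft_force: [-2.0, -4.0, 6.1]
width: 0.6
grasp_force: 3.0
```

```bash
python3 -m inch '[{"xyz":[0,0,-4],"rot":[0,0,0]},{"xyz":[0,0,-10],"rot":[0,0,0]},{"xyz":[0,0,-25],"rot":[0,0,0]},{"xyz":[0,0,-38],"rot":[0,0,0]},{"xyz":[-20,-35,-38],"rot":[0,0,0]},{"xyz":[-40,-70,-38],"rot":[0,0,0]},{"xyz":[-48,-88,-38],"rot":[0,0,0]},{"xyz":[-48,-88,-38],"rot":[0,0,0]},{"xyz":[-48,-88,-38],"rot":[0,0,0]},{"xyz":[-48,-88,-38],"rot":[0,0,0]}]'
python3 - <<'E'
from h import *
i=ctrl.get_image("scene");cv2.imwrite("pics/s2.png",cv2.resize(i[130:260,240:440,::-1],None,fx=4,fy=4,interpolation=cv2.INTER_CUBIC))
for b in blobs(i,(285,180,396,225),60,25,1000): print(b[0].round(1),b[1])
E
```

```text
t: 3.82
ee_pos: [483.4, 111.7, 80.3]
orientation: [-3.141, -0.0, -0.001]
ft_force: [0.5, -0.6, -1.0]
width: 0.5
grasp_force: 0.0
[385.9 187.2] [ 3 16 32]
[295.4 191.2] [ 12  11 106]
[317.2 195.8] [ 13  12 112]
[339.4 200.4] [ 13  11 111]
[362.  205.1] [ 13  12 112]
[385.4 209.9] [ 13  12 120]
[331.5 215.5] [ 36  16 353]
```

View pics/s2.png

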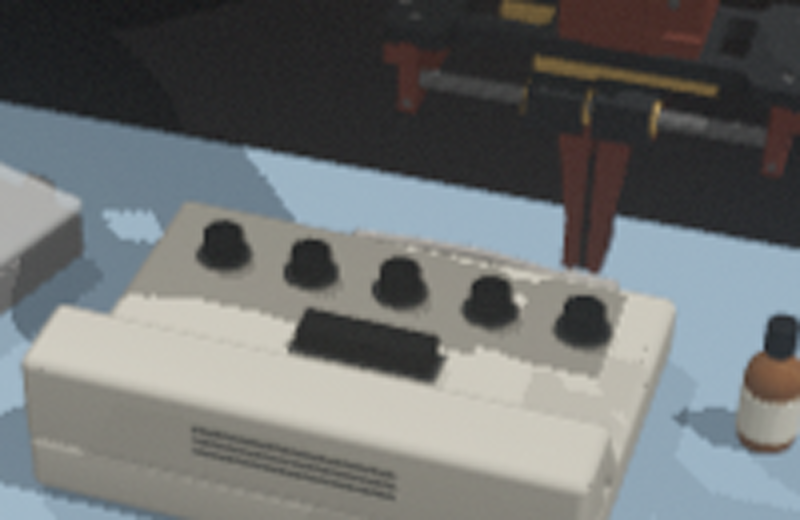

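The counter hasn't moved: the blobs are within 0.4 px of before. The bar is back up, and the fingertips are over key 1 at (583, 265) in the crop. Next is key 1, then a hover over key 5.

```bash
python3 -m inch '[{"xyz":[0,0,15],"rot":[0,0,0]},{"xyz":[0,0,25],"rot":[0,0,0]},{"xyz":[0,0,29],"rot":[0,0,0]},{"xyz":[0,0,31],"rot":[0,0,0]},{"xyz":[0,0,33],"rot":[0,0,0]},{"xyz":[0,0,35],"rot":[0,0,0]},{"xyz":[0,0,36.5],"rot":[0,0,0]},{"xyz":[0,0,37.5],"rot":[0,0,0]},{"xyz":[0,0,37.5],"rot":[0,0,0]},{"xyz":[0,0,37.5],"rot":[0,0,0]}]'
python3 -m inch '[{"xyz":[0,0,-4],"rot":[0,0,0]},{"xyz":[0,0,-10],"rot":[0,0,0]},{"xyz":[0,0,-25],"rot":[0,0,0]},{"xyz":[0,0,-38],"rot":[0,0,0]},{"xyz":[0,35,-38],"rot":[0,0,0]},{"xyz":[-1,70,-38],"rot":[0,0,0]},{"xyz":[-2,105,-38],"rot":[0,0,0]},{"xyz":[-3,140,-38],"rot":[0,0,0]},{"xyz":[-3,174,-38],"rot":[0,0,0]},{"xyz":[-3,174,-38],"rot":[0,0,0]},{"xyz":[-3,174,-38],"rot":[0,0,0]},{"xyz":[-3,174,-38],"rot":[0,0,0]}]'
```

```text
t: 4.7
ee_pos: [482.8, 111.5, 42.9]
orientation: [3.141, 0.0, -0.0]
ft_force: [-1.7, -5.7, 6.0]
width: 0.8
grasp_force: 2.8
t: 5.7
ee_pos: [480.0, -62.0, 80.9]
orientation: [-3.141, 0.002, -0.001]
ft_force: [-0.1, 0.6, 0.2]
width: 0.3
grasp_force: 0.0
```

Key 1 took 6 N, so it went well past the count point. I'll check that the counter hasn't shifted before pressing key 5.

```bash
python3 - <<'E'
from h import *
i=ctrl.get_image("scene")
for b in blobs(i,(285,180,396,225),60,25,1000): print(b[0].round(1),b[1])
E
python3 -m inch '[{"xyz":[0,0,15],"rot":[0,0,0]},{"xyz":[0,0,25],"rot":[0,0,0]},{"xyz":[0,0,29],"rot":[0,0,0]},{"xyz":[0,0,31],"rot":[0,0,0]},{"xyz":[0,0,33],"rot":[0,0,0]},{"xyz":[0,0,35],"rot":[0,0,0]},{"xyz":[0,0,36.5],"rot":[0,0,0]},{"xyz":[0,0,37.5],"rot":[0,0,0]},{"xyz":[0,0,37.5],"rot":[0,0,0]},{"xyz":[0,0,37.5],"rot":[0,0,0]}]'
```

```text
[389.4 180.7] [16  3 32]
[295.4 191.2] [ 12  11 106]
[316.9 195.4] [12 11 97]
[339.3 200. ] [11 11 93]
[361.9 204.9] [12 11 98]
[385.  209.5] [ 12  11 103]
[331.4 215.5] [ 36  16 352]
t: 6.58
ee_pos: [479.7, -62.0, 43.4]
orientation: [-3.141, 0.001, 0.0]
ft_force: [-2.5, 3.3, 4.9]
width: 0.6
grasp_force: 2.7
```

```bash
python3 -m inch '[{"xyz":[0,0,-4],"rot":[0,0,0]},{"xyz":[0,0,-10],"rot":[0,0,0]},{"xyz":[0,0,-25],"rot":[0,0,0]},{"xyz":[0,0,-37],"rot":[0,0,0]},{"xyz":[0,-30,-37],"rot":[0,0,0]},{"xyz":[1,-60,-37],"rot":[0,0,0]},{"xyz":[1.5,-87,-37],"rot":[0,0,0]},{"xyz":[1.5,-87,-37],"rot":[0,0,0]},{"xyz":[1.5,-87,-37],"rot":[0,0,0]},{"xyz":[1.5,-87,-37],"rot":[0,0,0]}]'
python3 -m inch '[{"xyz":[0,0,15],"rot":[0,0,0]},{"xyz":[0,0,25],"rot":[0,0,0]},{"xyz":[0,0,29],"rot":[0,0,0]},{"xyz":[0,0,31],"rot":[0,0,0]},{"xyz":[0,0,33],"rot":[0,0,0]},{"xyz":[0,0,35],"rot":[0,0,0]},{"xyz":[0,0,36.5],"rot":[0,0,0]},{"xyz":[0,0,37.5],"rot":[0,0,0]},{"xyz":[0,0,37.5],"rot":[0,0,0]},{"xyz":[0,0,37.5],"rot":[0,0,0]}]'
```

```text
t: 7.42
ee_pos: [481.6, 24.4, 80.4]
orientation: [3.141, 0.001, 0.001]
ft_force: [-0.2, 0.2, -0.1]
width: 0.7
grasp_force: 0.0
t: 8.25
ee_pos: [481.1, 24.5, 42.9]
orientation: [3.141, 0.0, -0.001]
ft_force: [-2.2, -3.6, 5.4]
width: 0.6
grasp_force: 2.9
```

```bash
python3 -m inch '[{"xyz":[0,0,-4],"rot":[0,0,0]},{"xyz":[0,0,-10],"rot":[0,0,0]},{"xyz":[0,0,-25],"rot":[0,0,0]},{"xyz":[0,0,-55],"rot":[0,0,0]},{"xyz":[0,0,-90],"rot":[0,0,0]},{"xyz":[0,0,-120],"rot":[0,0,0]},{"xyz":[0,0,-120],"rot":[0,0,0]},{"xyz":[0,0,-120],"rot":[0,0,0]},{"xyz":[0,0,-120],"rot":[0,0,0]}]'
python3 - <<'E'
from h import *
i=ctrl.get_image("scene");cv2.imwrite("pics/s3.png",i[:,:,::-1])
for b in blobs(i,(285,180,396,225),60,25,1000): print(b[0].round(1),b[1])
E
```

```text
t: 9.0
ee_pos: [481.2, 25.0, 162.6]
orientation: [-3.141, 0.0, -0.001]
ft_force: [-0.4, -0.2, -0.1]
width: 0.8
grasp_force: 0.0
[389.4 180.6] [16  3 31]
[295.5 191.2] [ 12  11 104]
[317.2 195.8] [ 13  12 110]
[339.3 199.9] [11 11 91]
[361.9 204.6] [12 10 91]
[385.1 209.4] [ 11  11 100]
[331.5 215.4] [ 35  16 342]
```

View pics/s3.png

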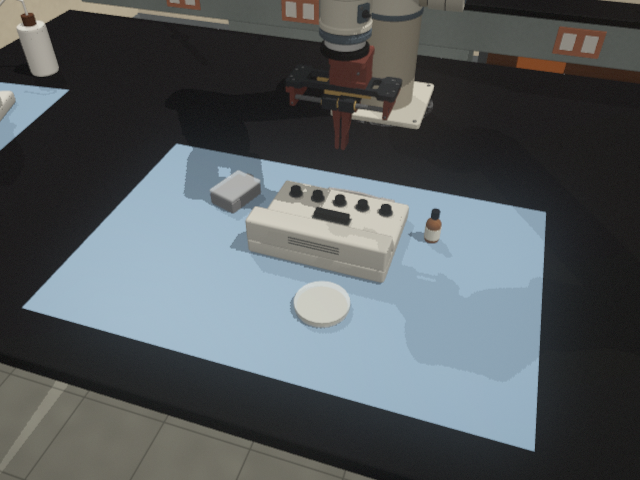

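The keys and bar are all up at their original pixels, the counter (340, 228), bottle, box and dish haven't moved, and the gripper is clear at (342, 140). I'm handing in.

```bash
python3 -c "from workcell import ctrl; print(ctrl.close_job())"
```

```text
the job is handed in; nothing more can be done
None
```

I zeroed the counter with the clear bar, then tapped the far-left, far-right and middle keys in that order at about 5–6 N each; all sprang back, the counter hadn't shifted in the final picture, and the job was handed in at about 9 s.

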